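# Set the prop leg of the laser guard and hold the guard upright for pinning

### The arm

A 6-joint arm with a two-finger parallel gripper is mounted at the origin on a cart in front of the work surface, level with it; the furniture and walls round the work are solid. World frame = base frame: x ahead of the robot, y to its left, z up, the work surface at z = 0. Lengths are in m, angles in rad, forces in N, time in s.
With the tool pointing down it reaches from about 0.425 to 0.95 m from the base axis. Payload 3.5 kg.
Tool frame: the origin (TCP) lies at the very end of the fingers, on their centre line; the grasp point (between the pads) lies 19 mm behind it; z points along the fingers, y is the line along which they close (so a half turn about z gives the same grasp; the last joint's range is limited). The gripper opens to 85 mm and grips with 20 to 120 N. Pads are 22 mm wide; open, the fingers measure 114 mm over their backs; the gripper's body (76 mm by 85 mm) begins 54 mm behind the grasp point. The pads swing forward as they close: fully open they stand 13 mm farther back than shut.
Start: joints at [-1.392, 0.286, 1.577, -0, 1.279, -0.15], TCP at [0.218, -0.639, 0.231] pointing down, gripper open.
Joint ranges: [-2.77, 2.77], [-0.9, 2.22], [0.21, 2.48], [-1.53, 4.67], [0.24, 2.81], [-2.84, 2.84]. Speed limits (rad/s): [2.79, 2.79, 3.14, 3.14, 3.14, 3.14].

### API

Orientations are given as a unit quaternion [x, y, z, w].
In Python, from plant import ctrl gives the robot as it stands.
- The arm moves only by the tool carry_out, never from a script. Its argument "deltas" is one flat list of numbers, 6 for each row, row after row: the shift along the tool's x, y, z in m, then the turn, a rotation vector about the tool's x, y, z in rad. A call has 1 to 5 rows; each row is the pose to reach, as a shift and turn from the pose commanded when the call began, along the tool's axes at that moment; what a row does not reach only later rows make up. A row lasts 1/8 s, in which the tool goes at most 62.5 mm and 10.7 degrees, less where a joint would pass 70% of its speed; a pose out of reach is approached as far as the arm can. A call with a gripper value outside its range is refused whole. "grip" is the opening in per cent of the stroke, from 0 (shut) to 100 (fully open), set as the call begins (left out, the last holds). The fingers move at their own pace and stop on an object; "grip_force" is the grip in N (left out, the last holds). Time passes only in rows, so rows that repeat a pose let the fingers close. It gives the time, the measured TCP pose, the force, the opening and the grip force at its end, in the units of the state.
- ctrl.get_state(): the state, without advancing time (a new reading comes with each control period).
- ctrl.read_camera(name): name is "side" or "top" or "wrist"; returns (picture, depth): 420x560x3 uint8, red, green, blue; 420x560 float32, m along the optical axis (not along the pixel's ray), 0 where there is no reading.
- ctrl.camera_model(name): a dict with "intrinsics" (3x3 intrinsics, pixels), "k1" (the pictures are not rectified: a ray, as slopes to the right and down, at radius r is drawn at 1 + k1 r^2 times it, then the intrinsics apply), "extrinsics" (4x4, takes a point from world to camera coordinates); the wrist camera has in their place "hand_eye" (4x4, takes a point from camera to tool coordinates, whose origin is the TCP and whose axes are the flange's). Camera axes: x right, y down, z forward; pixel columns grow to the right and rows downward; lengths in m; the calibration is good to about 2 mm. A picture is of the moment at which its call begins: read the wrist's pose just before it. camera_model takes no time and is no camera call.
- ctrl.sign_off(): hands the job in; it is judged then, once.
Trained networks look in the newest picture that a camera, given by its name, has taken for a name from the list of things; names that differ only in an ending like _2 or _b are one class to them, and where a whole thing is asked for, a point or a joint stands for the part that bears it (a point fixed in the world has none). Each returns a list of dicts, best first, with "score" (0 to 1); they miss things now and then, are a little off and sometimes report something else, mostly with a low value. They report only what shows in the picture. A call takes as long as a camera call.
- ctrl.find_in(camera, query): "uv" ([column, row] in pixels, amid what is visible of it).
The state is a dict: "time": time; "qpos": joint angles; "dq": joint speeds; "joint_efforts": joint torques, N m; "eef_pos": TCP position; "tcp_rot": TCP orientation; "contact_force": force on the tool from outside, world axes, zero at the start; "wrist_torque": the same for the moment, N m; "opening": opening from 0.0 (shut) to 1.0 (fully open); "finger_force": force on a finger pad.
Only numpy, scipy, OpenCV 4.12 (cv2) and the standard library are available. Lean on these libraries where they do the work, as an engineer would, in place of code of your own. Each camera call takes 0.05 s, during which the arm holds its last target. There are 200 camera calls.

### The job

The hinged laser guard lies back on its rests with its prop leg folded up beside it. Leaving the guard back on its rests, swing the leg forward and down over its dead centre until its spring sets it against its stop; then take the guard by the black handle on top and bring it upright until the leg's foot stands firmly in its bracket. Finish while still holding it there by the handle, because until the foot is pinned the guard tips back as soon as it is let go; leave the bottle, the cutter strip and the tube bundles around it where they are.

Things in the scene. Friction and masses are not known exactly. Their poses are not given: they have to be found in the camera images.
- guard_base: Fixed grey steel base of the guard, bolted to the desk: bar 85 x 190 x 12 mm with two back rests 86 mm high; a strap at its left end runs forward to the foot bracket. Origin at desk height under the hinge axis, mid-width. x points back to the laser (the way the guard reclines), y along the hinge axis to the guard's left, z up. May be turned up to 0.3 rad about the vertical.
- guard_hinge (a point): Middle of the guard's hinge axis, 26 mm above the desk; its axes turn with the guard (z up along the guard, y along the axis to the left). The guard is an aluminium frame 150 wide x 170 high x 16 mm deep with a green-tinted window, its middle plane 12 mm behind the axis; a hood juts 50 mm to the laser side from its top rail.
- guard (a joint): Lean of the guard, rad: 0 upright, positive back towards the laser, 0.24 on its rests (start), negative tipping towards the robot, where only the prop leg stops it (leg down, its foot meets the bracket at 0). Turns freely; about 1 kg, weight behind the hinge: let go anywhere from upright to the rests it falls back. Holding it upright takes about 1 N at the handle.
- handle: Black upright machine handle on the middle of the guard's top rail, 25 mm diameter, 66 mm high, free to revolve about its long axis. Origin at the middle of the grip, 35 mm above the top rail, 205 mm from the hinge axis along the guard and 12 mm behind it; z along the handle (leans with the guard). If the fingers close along the hinge direction, the guard can turn between the pads as it comes up.
- prop_leg (a joint): Turn of the prop leg on its hub, rad: 0 folded (pointing up along the guard, start), growing as it swings forward (away from the laser, to the robot's side) and down, 2.58 down against its stop. Over-centre spring, dead centre at about 0.8 to 0.9: before it the leg springs back to 0, past it the leg snaps on to the stop by itself. Takes about 1 N at the foot.
- leg_hub (a point): Centre of the round dark steel hub (30 mm diameter) on the left side post of the guard, on the leg's pivot axis, which runs along the hinge direction (base y). It is 91 mm to the guard's left of its middle, 100 mm from the hinge axis along the guard and 12 mm behind it.
- foot: Dark steel foot at the free end of the prop leg, 14 x 14 mm across, 38 mm long, round nose of 8 mm radius. Origin at the centre of the nose, 125 mm from the hub axis; z along the leg away from the hub, y along the pivot axis. The leg is an 11 mm round rod. Folded, the foot's tip stands 63 mm above the guard's top rail, free all round, 91 mm left of the handle.
- foot_bracket: Fixed steel bracket on the front end of the base's strap: a flat seat between two drilled ears 26 mm apart, 27 mm high. Origin at the middle of the seat, 12 mm above the desk, 54 mm in front of the hinge axis, 91 mm left of the guard's middle. Leg down and guard upright, the foot's nose rests on it between the ears.
- laser_lens (a point): Centre of the laser lens's underside, 287 mm above the desk. The head round it and the blue beam to its left (undersides 328 mm up, from 60 mm nearer the robot than the lens on) overhang the place just behind the guard: near the handle and the folded leg lean the gripper's body back towards the robot, about 30 degrees, to stay clear.
- wash_bottle: Bystander: white wash bottle, 68 mm diameter, 159 mm high, to the right of the guard. Origin under its centre.
- clip_strip: Bystander: yellow foam strip with four green-capped cutters, 22 x 90 x 39 mm, behind the guard under the laser head. Origin under its centre.
- tube_bundle_01: Bystander: blue-based bundle of cutter tubes, 106 x 65 x 78 mm, to the left of the guard, nearer the robot. Origin under its centre.
- tube_bundle_06: Bystander: blue-based bundle of cutter tubes, 106 x 65 x 77 mm, to the left of the guard, farther from the robot. Origin under its centre.

How it is judged:
By the outcome, as a careful person would: the job done as asked, in the order asked, and still so for the second after the job is handed in, while the arm keeps its last pose, push and grip.
It also fails if it takes over 54 s, if anything falls off the work surface, if the arm or the gripper's body presses on something with over 40 N, if the wrist force passes 120 N, or if a joint passes its speed limit or range.

## Working session

There is one attempt and no reset: what is moved stays moved. The work goes in short steps, Python scripts to look and compute and a tool call to move; the robot and the scene stay as the last step left them, time stands still between calls to the robot, and variables do not carry over. Pictures are saved under pics/ and viewed, at most 10 in all, crops included, and the job is handed in when it is done.

Besides the shell and the picture viewer there is one more tool, called after "Emit:" as a command line: name --argument value ..., lists and objects as JSON in quotes. carry_out: Moves the arm, as the interface text tells. Its arguments: {"type":"object","properties":{"deltas":{"type":"array"},"grip":{"type":"number"},"grip_force":{"type":"number"}},"required":["deltas"]}

```bash
ls; mkdir -p pics; cat > h.py <<'E'
import numpy as np, cv2
from scipy.spatial.transform import Rotation as R
from plant import ctrl
def snap(n,f=None):
    im,d=ctrl.read_camera(n)
    if f: cv2.imwrite('pics/'+f,im[:,:,::-1])
    return im,d
def ray(m,u,v):
    K=np.array(m['intrinsics']); x=(u-K[0,2])/K[0,0]; y=(v-K[1,2])/K[1,1]
    a,b=x,y
    for _ in range(20):
        s=1+m['k1']*(a*a+b*b); a,b=x/s,y/s
    return np.array([a,b,1.])
def world(n,u,v,d):
    m=ctrl.camera_model(n); p=ray(m,u,v)*d
    if n=='wrist':
        s=ctrl.get_state(); p=(np.array(m['hand_eye'])@np.r_[p,1])[:3]
        return R.from_quat(s['tcp_rot']).apply(p)+s['eef_pos']
    return (np.linalg.inv(np.array(m['extrinsics']))@np.r_[p,1])[:3]
def proj(n,P):
    m=ctrl.camera_model(n); c=(np.array(m['extrinsics'])@np.r_[P,1])[:3]
    a=c[:2]/c[2]; a=a*(1+m['k1']*(a@a)); K=np.array(m['intrinsics'])
    return np.r_[K[0,0]*a[0]+K[0,2],K[1,1]*a[1]+K[1,2],c[2]]
E
python3 - <<'E'
from h import *
np.set_printoptions(precision=4,suppress=True)
s=ctrl.get_state();print(s)
for n in ('side','top'):
    im,d=snap(n,n+'0.png')
    m=ctrl.camera_model(n); print(n,np.linalg.inv(np.array(m['extrinsics'])),m['k1'])
    for q in ['handle','foot','leg_hub','foot_bracket','guard_hinge','guard_base','laser_lens','wash_bottle','tube_bundle_01','clip_strip']:
        for r in ctrl.find_in(n,q)[:2]:
            u,v=r['uv']; w=d[max(0,int(v)-2):int(v)+3,max(0,int(u)-2):int(u)+3]; w=w[w>0]
            dd=np.median(w) if w.size else 0
            print(q,round(r['score'],2),np.round(r['uv']),world(n,u,v,dd) if dd else None)
E
```

```text
pics
{'time': 0.0, 'qpos': array([-1.392 ,  0.2872,  1.5781,  0.    ,  1.2786, -0.15  ]), 'dq': array([-0.001 , -0.0002, -0.    , -0.0007,  0.0003,  0.    ]), 'joint_efforts': array([ -0.0016, -40.5979, -29.2629,  -0.0001,   0.0057,  -0.    ]), 'eef_pos': array([ 0.2179, -0.6382,  0.23  ]), 'tcp_rot': array([ 0.9865,  0.1637, -0.    , -0.0012]), 'contact_force': array([ 1.0345,  0.6342, -0.2037]), 'wrist_torque': array([-0.0217, -0.0244, -0.0106]), 'finger_force': 0.0, 'opening': 1.000184378606504}
side [[-0.7064 -0.5106  0.4903  0.0245]
 [-0.7078  0.5171 -0.4813  0.5846]
 [-0.0078 -0.687  -0.7266  0.9196]
 [ 0.      0.      0.      1.    ]] -0.09502723609598783
handle 0.81 [301. 188.] [0.505  0.0372 0.2234]
handle 0.68 [267. 203.] [0.5248 0.1267 0.2255]
foot 0.58 [266. 203.] [0.5284 0.1273 0.225 ]
leg_hub 0.72 [300. 222.] [0.492  0.0482 0.1275]
foot_bracket 0.62 [304. 285.] [0.4095 0.1187 0.0145]
guard_hinge 0.88 [300. 220.] [0.4922 0.0475 0.1323]
guard_base 0.63 [299. 227.] [0.4896 0.0541 0.1131]
guard_base 0.56 [266. 203.] [0.5259 0.1282 0.2252]Traceback (most recent call last):
  File "<stdin>", line 8, in <module>
ValueError: it knows: clip_strip, foot, foot_bracket, guard, guard_base, guard_hinge, handle, leg_hub, prop_leg, tube_bundle, wash_bottle
```

```bash
python3 - <<'E'
from h import *
np.set_printoptions(precision=4,suppress=True)
n='top'
im,d=snap(n,'top0.png'); ims=cv2.imread('pics/side0.png')
m=ctrl.camera_model(n); print(n,np.linalg.inv(np.array(m['extrinsics'])))
for q in ['handle','foot','leg_hub','foot_bracket','guard_base']:
    for r in ctrl.find_in(n,q)[:2]:
            u,v=r['uv']; w=d[max(0,int(v)-2):int(v)+3,max(0,int(u)-2):int(u)+3]; w=w[w>0]
            dd=np.median(w) if w.size else 0
            print(q,round(r['score'],2),np.round(r['uv']),world(n,u,v,dd) if dd else None)
cv2.imwrite('pics/s0c.png',cv2.resize(ims[130:330,200:420],None,fx=3,fy=3,interpolation=cv2.INTER_CUBIC)[:600,:660])
E
```

```text
top [[-0.0093 -0.9986  0.0517  0.4222]
 [-0.9998  0.0083 -0.0197  0.1003]
 [ 0.0192 -0.0519 -0.9985  1.4326]
 [ 0.      0.      0.      1.    ]]
handle 0.4 [300. 199.] [0.5077 0.0342 0.2306]
handle 0.32 [265. 201.] [0.5098 0.13   0.1534]
leg_hub 0.94 [296. 202.] [0.503  0.0433 0.1894]
foot_bracket 0.69 [189. 232.] [0.4224 0.3604 0.0613]
foot_bracket 0.56 [266. 237.] [0.4053 0.13   0.0126]
guard_base 0.94 [295. 203.] [0.501  0.0449 0.1862]
```

View pics/s0c.png

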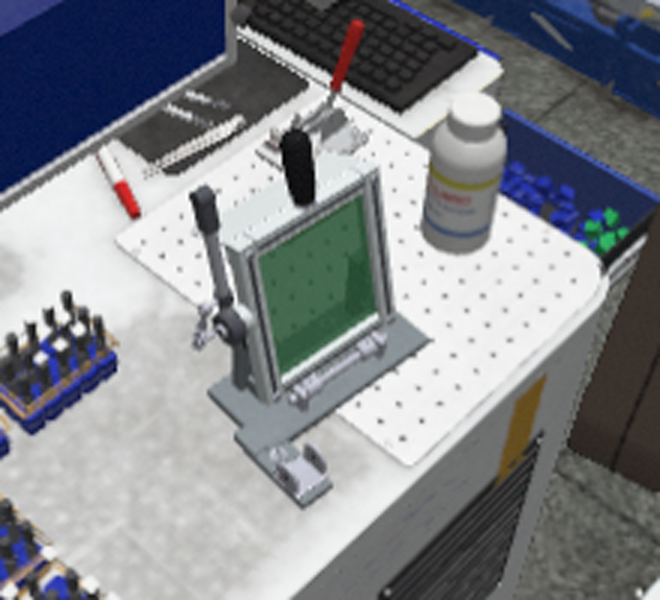

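View pics/top0.png

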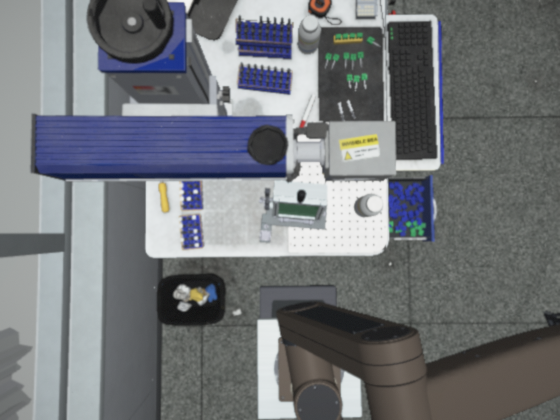

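The side view (crop = px·3 from (200,130)) shows the black handle at about (300,186), the folded leg's foot at (268,196), the hub at (277,239) and the bracket at (299,287). The top view shows the guard at about (300,200), with the laser head just behind it. Next I fit the base pose.

```bash
cat >> h.py <<'E'
def pts(p,lean=0.24,leg=0.):
    B=R.from_euler('z',p[2]); G=R.from_euler('y',lean); o=np.array([p[0],p[1],0]); h=np.array([0,0,.026])
    g=lambda v:B.apply(G.apply(v)+h)+o
    hub=np.array([.012,.091,.1]); f=hub+.125*np.array([-np.sin(leg),0,np.cos(leg)])
    return dict(handle=g([.012,0,.205]),hubo=g([.012,.1,.1]),hub=g(hub),foot=g(f),tip=g(f+.008*np.array([-np.sin(leg),0,np.cos(leg)])),br=B.apply([-.054,.091,.012])+o,
      tl=g([.004,.075,.17]),tr=g([.004,-.075,.17]),hb=g([.012,0,.172]),ht=g([.012,0,.238]))
E
python3 - <<'E'
from h import *
from scipy.optimize import least_squares
np.set_printoptions(precision=4,suppress=True)
obs=[('side','handle',300,185.5),('side','hubo',276.5,239.5),('side','br',299,287),('side','foot',267.5,195.5),('top','br',265.5,235)]
def f(p):
    P=pts(p); return np.concatenate([(proj(c,P[k])[:2]-[u,v]) for c,k,u,v in obs])
r=least_squares(f,[.46,.03,0],loss='soft_l1'); print(r.x,r.fun.reshape(-1,2))
P=pts(r.x)
im=cv2.imread('pics/side0.png'); it=cv2.imread('pics/top0.png')
big=cv2.resize(im[150:310,230:370],None,fx=3.5,fy=3.5,interpolation=cv2.INTER_CUBIC); bt=cv2.resize(it[170:250,240:340],None,fx=3,fy=3,interpolation=cv2.INTER_CUBIC)
for k,v in P.items():
    a=(proj('side',v)[:2]+.5-[230,150])*3.5; cv2.drawMarker(big,tuple(int(x) for x in a),(0,0,255),0,10)
    a=(proj('top',v)[:2]+.5-[240,170])*3; cv2.drawMarker(bt,tuple(int(x) for x in a),(0,0,255),0,8); print(k,v)
c=np.zeros((560,800,3),np.uint8); c[:,:490]=big; c[:240,495:795]=bt; cv2.imwrite('pics/fit.png',c)
# depth checks
_,d=snap('side')
for k in P:
    u,v,z=proj('side',P[k]); print(k,d[int(v+.5),int(u+.5)]-z)
E
```

```text
[ 0.455  0.035 -0.113] [[ 0.1547 -0.7251]
 [-2.8459  0.3918]
 [ 0.6125  0.9976]
 [ 0.2934 -0.5537]
 [ 0.082  -0.1178]]
handle [0.515  0.0282 0.2223]
hubo [0.5015 0.1304 0.1203]
hub [0.5004 0.1215 0.1203]
foot [0.53   0.1181 0.2417]
tip [0.5318 0.1179 0.2495]
br [0.4116 0.1315 0.012 ]
tl [0.5074 0.1046 0.1902]
tr [ 0.4905 -0.0445  0.1902]
hb [0.5072 0.0291 0.1902]
ht [0.5228 0.0273 0.2543]
handle -0.014500576706823809
hubo -0.010707529544003114
hub -0.01728922879357042
foot -0.009440790253711251
tip 0.001837131703861461
br -1.067290935444834
tl 0.0021991619835800558
tr 0.27618849176170723
hb -0.01292826115950807
ht 0.0036909350697743593
```

View pics/fit.png

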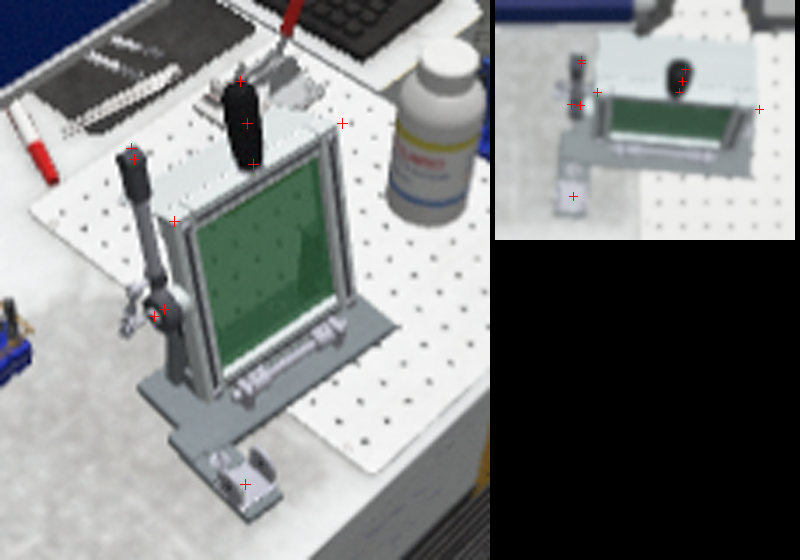

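The fit is good to about 3 mm: the markers sit on the handle, foot, hub, bracket and rail corners. I'll check the overhang edge and refine the fit with depth before planning.

```bash
cat >> h.py <<'E'
def cloud(n,d,u0,u1,v0,v1,st=2):
    return np.array([world(n,u,v,d[v,u]) for v in range(v0,v1,st) for u in range(u0,u1,st) if d[v,u]>0])
PB=np.array([.455,.035,-.113])
def tgt(p,xyz,t):  # base-frame point -> world TCP; tool tilt t, aligned with base
    B=R.from_euler('z',p[2]); M=np.array([[np.cos(t),0,np.sin(t)],[0,-1,0],[np.sin(t),0,-np.cos(t)]]).T
    M=np.column_stack([[np.cos(t),0,np.sin(t)],[0,-1,0],[np.sin(t),0,-np.cos(t)]])
    return B.apply(xyz)+[p[0],p[1],0], B*R.from_matrix(M)
def delta(xyz,rot,x0=None,r0=None):
    s=ctrl.get_state()
    if x0 is None: x0=s['eef_pos']; r0=R.from_quat(s['tcp_rot'])
    return np.round(np.r_[r0.inv().apply(np.array(xyz)-x0),(r0.inv()*rot).as_rotvec()],4)
E
python3 - <<'E'
from h import *
np.set_printoptions(precision=3,suppress=True)
_,d=snap('top')
for u in (240,262,280,310,345):
    c=[(v,world('top',u,v,d[v,u])) for v in range(168,212,2) if d[v,u]>0]
    print(u,[(v,np.round(w[0],3),np.round(w[2],3)) for v,w in c])
print(world('top',345,178,d[178,345]),world('top',270,205,d[205,270]))
E
```

```text
240 [(168, np.float64(0.56), np.float64(0.461)), (170, np.float64(0.555), np.float64(0.46)), (172, np.float64(0.553), np.float64(0.445)), (174, np.float64(0.553), np.float64(0.412)), (176, np.float64(0.553), np.float64(0.371)), (178, np.float64(0.553), np.float64(0.338)), (180, np.float64(0.587), np.float64(-0.004)), (182, np.float64(0.58), np.float64(-0.002)), (184, np.float64(0.574), np.float64(0.002)), (186, np.float64(0.567), np.float64(0.002)), (188, np.float64(0.561), np.float64(-0.002)), (190, np.float64(0.554), np.float64(0.005)), (192, np.float64(0.549), np.float64(-0.003)), (194, np.float64(0.542), np.float64(-0.005)), (196, np.float64(0.535), np.float64(0.003)), (198, np.float64(0.53), np.float64(-0.006)), (200, np.float64(0.523), np.float64(0.003)), (202, np.float64(0.516), np.float64(0.0)), (204, np.float64(0.51), np.float64(0.003)), (206, np.float64(0.503), np.float64(0.008)), (208, np.float64(0.497), np.float64(-0.0)), (210, np.float64(0.491), np.float64(0.002))]
262 [(168, np.float64(0.559), np.float64(0.461)), (170, np.float64(0.556), np.float64(0.457)), (172, np.flo
[... 3208 characters left out ...]
.578), np.float64(0.001)), (184, np.float64(0.571), np.float64(0.002)), (186, np.float64(0.564), np.float64(0.007)), (188, np.float64(0.558), np.float64(0.002)), (190, np.float64(0.551), np.float64(0.009)), (192, np.float64(0.545), np.float64(0.003)), (194, np.float64(0.538), np.float64(0.011)), (196, np.float64(0.533), np.float64(-0.001)), (198, np.float64(0.526), np.float64(0.007)), (200, np.float64(0.52), np.float64(0.003)), (202, np.float64(0.513), np.float64(0.007)), (204, np.float64(0.507), np.float64(0.004)), (206, np.float64(0.501), np.float64(0.006)), (208, np.float64(0.495), np.float64(-0.001)), (210, np.float64(0.488), np.float64(0.006))]
[ 0.542 -0.059  0.41 ] [0.499 0.116 0.129]
```

```bash
python3 - <<'E'
from h import *
np.set_printoptions(precision=4,suppress=True)
x,r=tgt(PB,[-.10,.085,.38],.6); print(x)
w1=np.array([.48,-.35,.35]); s=ctrl.get_state()
print(delta(w1,r)); print(delta(x,r,w1,r))
print(s['eef_pos'])
E
```

```text
[0.3652 0.1307 0.38  ]
[ 0.3413 -0.1888 -0.1187 -0.1325  0.5901  0.4284]
[-0.1219 -0.4647 -0.1198  0.      0.      0.    ]
[ 0.218  -0.6388  0.2313]
```

Emit:
carry_out --deltas '[0.34,-0.19,-0.12,-0.13,0.59,0.43,0.34,-0.19,-0.12,-0.13,0.59,0.43,0.34,-0.19,-0.12,-0.13,0.59,0.43,0.34,-0.19,-0.12,-0.13,0.59,0.43,0.34,-0.19,-0.12,-0.13,0.59,0.43]' --grip 0

```text
time: 1.38
eef_pos: [0.417, -0.4148, 0.322]
tcp_rot: [0.954, -0.057, 0.295, 0.015]
contact_force: [1.3, 0.1, -0.2]
opening: 0.001
finger_force: 0.0
```

```bash
python3 - <<'E'
from h import *
np.set_printoptions(precision=4,suppress=True)
s=ctrl.get_state(); print(s['time'],s['eef_pos'],s['qpos'],s['opening'])
t=.7; r0=R.from_quat(s['tcp_rot'])
w=np.array([.46,-.2,.37]); x,r=tgt(PB,[-.06,.15,.36],t)
print(x,delta(w,r),delta(x,r,w,r),delta(x,r))
E
```

```text
1.375 [ 0.417  -0.4148  0.322 ] [-1.1729 -0.1758  1.973   0.5853  1.1018  0.3106] 0.0010564134148965721
[0.4123 0.1908 0.36  ] [ 0.0409 -0.2186 -0.0288 -0.002   0.1013 -0.0067] [-0.0764 -0.3829 -0.0513  0.      0.      0.    ] [-0.0428 -0.6011 -0.0712 -0.002   0.1013 -0.0067]
```

Emit:
carry_out --deltas '[0.04,-0.22,-0.03,0,0.1,-0.007,0.04,-0.22,-0.03,0,0.1,-0.007,0.04,-0.22,-0.03,0,0.1,-0.007,0.01,-0.32,-0.05,0,0.1,-0.007,0.0,-0.38,-0.05,0,0.1,-0.007]'

```text
time: 2.0
eef_pos: [0.4384, -0.111, 0.3673]
tcp_rot: [0.938, -0.051, 0.343, 0.02]
contact_force: [0.9, 0.0, 0.4]
opening: 0.001
finger_force: 0.0
```

```bash
python3 - <<'E'
from h import *
np.set_printoptions(precision=4,suppress=True)
s=ctrl.get_state(); print(s['time'],s['eef_pos'],s['qpos'],s['opening'])
t=.7
x,r=tgt(PB,[-.06,.15,.36],t)
print(x,delta(x,r))
E
```

```text
2.0 [ 0.4384 -0.111   0.3673] [-0.6731 -0.7348  2.2894  0.4181  1.0075  0.8869] 0.0005731585050851462
[0.4123 0.1908 0.36  ] [-0.0492 -0.2972 -0.033  -0.0005 -0.0015  0.0042]
```

Emit:
carry_out --deltas '[-0.02,-0.06,-0.01,0,0,0,-0.03,-0.12,-0.01,0,0,0,-0.04,-0.18,-0.02,0,0,0,-0.04,-0.24,-0.02,0,0,0,-0.04,-0.3,-0.02,0,0,0]'

```text
time: 2.62
eef_pos: [0.4269, 0.1865, 0.3568]
tcp_rot: [0.937, -0.05, 0.344, 0.019]
contact_force: [1.5, -2.9, -0.1]
opening: -0.002
finger_force: 0.0
```

```bash
python3 - <<'E'
from h import *
np.set_printoptions(precision=4,suppress=True)
s=ctrl.get_state(); print(s['time'],s['eef_pos'],s['qpos'],s['opening'])
im,d=snap('wrist','w0.png')
for q in('foot','handle','leg_hub'):
    for f in ctrl.find_in('wrist',q)[:1]:
        u,v=f['uv']; print(q,f['score'],u,v,world('wrist',u,v,d[int(v),int(u)]))
t=.7
F=np.array([.012,0,.225]); c,sn=np.cos(.24),np.sin(.24)
hub=np.array([.0354,.091,.1203])
ux=np.array([np.cos(t),0,np.sin(t)]); uz=np.array([np.sin(t),0,-np.cos(t)])
nose=lambda a: hub+.125*np.array([np.sin(.24-a),0,np.cos(.24-a)])
T0=nose(0)+.026*ux+.015*uz+[0,.004,0]
for nm,b in (('pre',T0+[0,.06,0]-.12*uz),('side',T0+[0,.06,0]),('behind',T0)):
    x,r=tgt(PB,b,t); print(nm,x,delta(x,r))
E
```

```text
2.625 [0.4269 0.1865 0.3568] [ 0.3472 -0.5989  2.2374 -0.3751  0.8876  2.1709] -0.0016061437506441891
foot 0.78 334.2 195.2 [0.5215 0.1305 0.2365]
handle 0.91 416.1 202.2 [0.5111 0.0457 0.2272]
leg_hub 0.9 391.7 237.3 [0.5    0.0468 0.1571]
pre [0.4897 0.1871 0.3388] [ 0.0377 -0.0073  0.0525 -0.0045  0.0022  0.0095]
side [0.5665 0.1783 0.247 ] [ 0.038  -0.0067  0.1725 -0.0045  0.0022  0.0095]
behind [0.5598 0.1187 0.247 ] [ 0.0374  0.0533  0.1722 -0.0045  0.0022  0.0095]
```

View pics/w0.png

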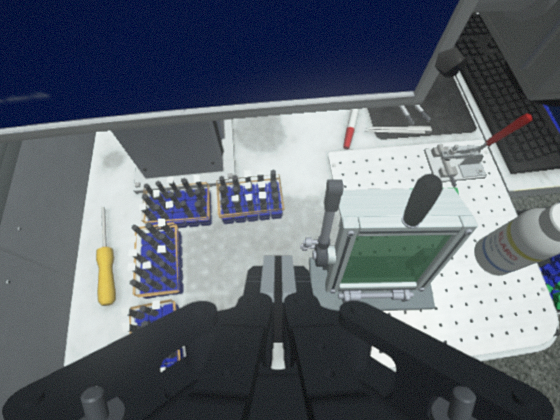

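The wrist view shows the foot at (334,190), the handle at (424,198), the hub at (323,255), and the closed fingers left of and in front of the leg. I'll refit jointly with these.

```bash
cat >> h.py <<'E'
def projw(P,s):
    m=ctrl.camera_model('wrist'); t=R.from_quat(s['tcp_rot']).inv().apply(P-s['eef_pos'])
    c=(np.linalg.inv(np.array(m['hand_eye']))@np.r_[t,1])[:3]
    a=c[:2]/c[2]; a=a*(1+m['k1']*(a@a)); K=np.array(m['intrinsics'])
    return np.r_[K[0,0]*a[0]+K[0,2],K[1,1]*a[1]+K[1,2],c[2]]
E
python3 - <<'E'
from h import *
from scipy.optimize import least_squares
np.set_printoptions(precision=4,suppress=True)
s=ctrl.get_state(); print(s['eef_pos'],s['dq'])
im,d=snap('wrist','w1.png')
obs=[('side','handle',300,185.5),('side','hubo',277,239),('side','br',299,286.5),('side','foot',267.5,195.5),('top','br',265.5,235),
('wrist','handle',424,198),('wrist','ht',430,180),('wrist','foot',335,187),('wrist','hubo',323,255)]
for sub in (obs,obs[:5],obs[5:]):
    def f(p):
        P=pts(p); return np.concatenate([((projw(P[k],s) if c=='wrist' else proj(c,P[k]))[:2]-[u,v]) for c,k,u,v in sub])
    r=least_squares(f,PB,loss='soft_l1'); print(r.x); print(f(r.x).reshape(-1,2))
E
```

```text
[0.4267 0.1863 0.3548] [-0.0919 -0.0352  0.0133  0.002   0.0001 -0.0056]
[ 0.4558  0.0362 -0.0802]
[[-1.0748 -0.269 ]
 [-3.4418  2.0478]
 [ 1.3941  1.9917]
 [-0.2526  0.699 ]
 [ 0.1831  0.6317]
 [-0.3034  0.9992]
 [ 6.1719 -3.9905]
 [ 1.1797  0.0124]
 [-8.1126 -0.4429]]
[ 0.4553  0.0347 -0.1139]
[[ 0.1822 -0.8697]
 [-3.3421  0.7129]
 [ 0.5836  1.3291]
 [ 0.312  -0.7313]
 [ 0.1796 -0.242 ]]
[ 0.4562  0.0363 -0.0709]
[[-1.0244  0.6448]
 [ 5.3076 -4.365 ]
 [ 0.4841  0.437 ]
 [-8.4232 -0.0323]]
```

```bash
python3 - <<'E'
from h import *
from scipy.optimize import least_squares
np.set_printoptions(precision=4,suppress=True)
s=ctrl.get_state(); print(s['eef_pos'])
im,d=snap('wrist','w2.png')
obs=[('side','handle',300,185.5),('side','hub',277,239),('side','br',299,286.5),('side','foot',267.5,195.5),('top','br',265.5,235),
('wrist','handle',424,198),('wrist','foot',335,187),('wrist','hub',323,255)]
for sub in (obs,obs[:5],obs[5:]):
    def f(p):
        P=pts(p); return np.concatenate([((projw(P[k],s) if c=='wrist' else proj(c,P[k]))[:2]-[u,v]) for c,k,u,v in sub])
    r=least_squares(f,PB,loss='soft_l1'); print(r.x); print(f(r.x).reshape(-1,2).round(1).tolist())
    if len(sub)==8:p=r.x
big=cv2.resize(cv2.imread('pics/w2.png')[160:320,290:490],None,fx=3.5,fy=3.5,interpolation=cv2.INTER_CUBIC)
for k,v in pts(p).items():
    a=(projw(v,s)[:2]+.5-[290,160])*3.5; cv2.drawMarker(big,tuple(int(x) for x in a),(0,0,255),0,10)
cv2.imwrite('pics/w2f.png',big)
E
```

```text
[0.4272 0.1845 0.3551]
[ 0.4562  0.0344 -0.0838]
[[-0.6, -0.8], [-0.2, -0.5], [1.6, 1.4], [0.2, 0.1], [0.7, 0.4], [-0.6, 0.8], [1.0, -0.2], [-1.0, -0.8]]
[ 0.4547  0.0359 -0.11  ]
[[-0.1, -0.5], [-0.5, -0.6], [0.6, 1.8], [0.1, -0.2], [-0.1, 0.1]]
[ 0.457   0.0332 -0.0679]
[[-0.6, -0.0], [1.2, 0.4], [-0.4, -0.3]]
```

View pics/w2f.png

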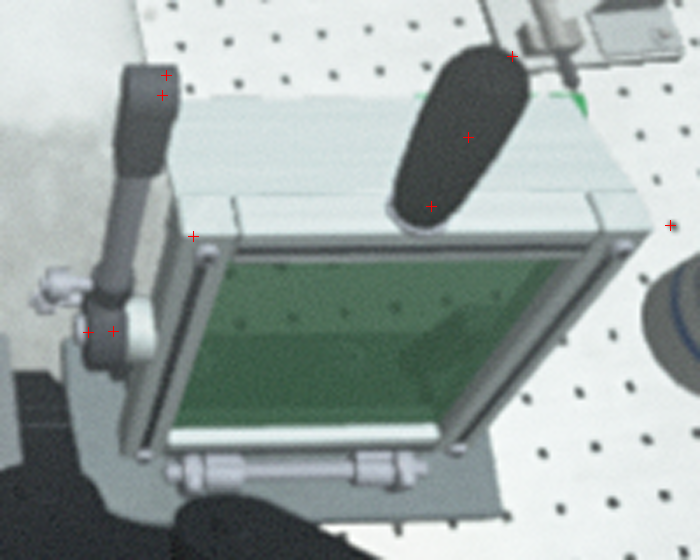

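The refined model lands within about 3–4 mm of the foot (crop (145,95)), the handle (462,137) and the hub (105,330). That is good enough for the push.

```bash
cat >> h.py <<'E'
PB=np.array([.456,.037,-.09])
hub=np.array([.0354,.091,.1203]); t=.7
ux=np.array([np.cos(t),0,np.sin(t)]); uz=np.array([np.sin(t),0,-np.cos(t)])
nose=lambda a: hub+.125*np.array([np.sin(.24-a),0,np.cos(.24-a)])
off=.026*ux+.015*uz+np.array([0,.004,0])
E
python3 - <<'E'
from h import *
np.set_printoptions(precision=4,suppress=True)
print(ctrl.get_state()['eef_pos'])
T0=nose(0)+off
for nm,b in (('pre',T0+[0,.05,0]-.12*uz),('side',T0+[0,.05,0]),('behind',T0)):
    x,r=tgt(PB,b,t); print(nm,x,delta(x,r))
x0,r0=tgt(PB,T0,t)
for a in np.arange(.1,1.35,.1):
    x,r=tgt(PB,nose(a)+off-.007*ux*min(1,a/.2),t); print(round(a,1),delta(x,r,x0,r0)[:3],x)
E
```

```text
[0.4275 0.1833 0.3554]
pre [0.4863 0.1799 0.3388] [ 0.0343 -0.003   0.0506  0.0139  0.0006 -0.0139]
side [0.5633 0.1729 0.247 ] [ 0.0344 -0.0047  0.1706  0.0139  0.0006 -0.0139]
behind [0.5588 0.1231 0.247 ] [ 0.0351  0.0453  0.1713  0.0139  0.0006 -0.0139]
0.1 [-0.0114 -0.     -0.0097] [0.5439 0.1245 0.2471]
0.2 [-0.0237  0.     -0.0186] [0.5289 0.1258 0.246 ]
0.3 [-0.0333  0.     -0.0265] [0.5164 0.1269 0.2458]
0.4 [-0.0437 -0.     -0.0335] [0.5041 0.128  0.2445]
0.5 [-0.0547  0.     -0.0394] [0.4919 0.1291 0.2419]
0.6 [-0.0663  0.     -0.0441] [0.48   0.1302 0.2381]
0.7 [-0.0782  0.     -0.0477] [0.4686 0.1312 0.2331]
0.8 [-0.0905  0.     -0.0501] [0.4578 0.1322 0.227 ]
0.9 [-0.1029  0.     -0.0512] [0.4476 0.1331 0.2198]
1.0 [-0.1154  0.     -0.0511] [0.4381 0.134  0.2117]
1.1 [-0.1279  0.     -0.0497] [0.4295 0.1348 0.2026]
1.2 [-0.1401  0.     -0.0471] [0.4219 0.1355 0.1928]
1.3 [-0.152   0.     -0.0433] [0.4153 0.1361 0.1822]
```

Emit:
carry_out --deltas '[0.034,-0.003,0.05,0.014,0,-0.014,0.034,-0.004,0.09,0.014,0,-0.014,0.034,-0.005,0.13,0.014,0,-0.014,0.034,-0.005,0.17,0.014,0,-0.014,0.034,-0.005,0.17,0.014,0,-0.014]'

```text
time: 3.55
eef_pos: [0.5627, 0.17, 0.2438]
tcp_rot: [0.939, -0.045, 0.339, 0.017]
contact_force: [-0.4, 0.4, 0.4]
opening: 0.001
finger_force: 0.0
```

```bash
python3 - <<'E'
from h import *
np.set_printoptions(precision=4,suppress=True)
s=ctrl.get_state();print(s['eef_pos'],s['contact_force'],s['qpos'])
T0=nose(0)+off
x,r=tgt(PB,T0,t); print(delta(x,r))
im,d=snap('side','s1.png'); print(d[::400].shape)
w,_=snap('wrist','w3.png')
c=np.zeros((600,800,3),np.uint8)
c[:480,:400]=cv2.resize(im[130:298,210:350,::-1],(400,480)); c[:400,400:]=cv2.resize(w[130:330,240:440,::-1],(400,400))
cv2.imwrite('pics/c1.png',c)
E
```

```text
[0.5627 0.17   0.2438] [-0.3727  0.4445  0.428 ] [ 0.2017 -0.1989  2.1642 -0.3779  0.5366  2.1299]
[ 0.0025  0.0471 -0.002   0.005   0.0065 -0.0033]
(2, 560)
```

View pics/c1.png

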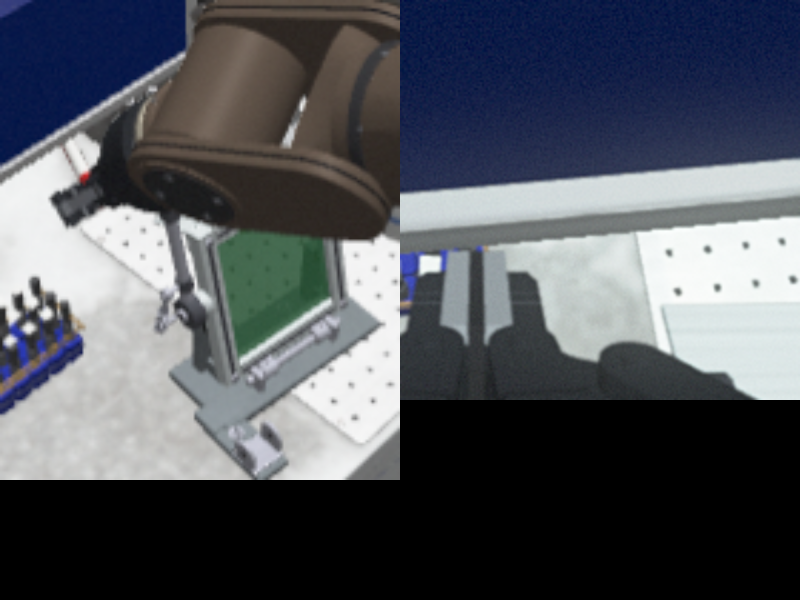

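The side view shows the leg still folded and the gripper left of and behind it. The wrist view shows the closed fingers clear of the hood. I'll slide in behind the leg.

Emit:
carry_out --deltas '[0.002,0.015,-0.002,0.005,0.006,0,0.002,0.028,-0.002,0.005,0.006,0,0.002,0.038,-0.002,0.005,0.006,0,0.002,0.047,-0.002,0.005,0.006,0,0.002,0.047,-0.002,0.005,0.006,0]'

```text
time: 4.28
eef_pos: [0.559, 0.1267, 0.2528]
tcp_rot: [0.937, -0.042, 0.347, 0.013]
contact_force: [-1.0, 0.2, -0.3]
opening: 0.001
finger_force: 0.0
```

```bash
python3 - <<'E'
from h import *
np.set_printoptions(precision=4,suppress=True)
s=ctrl.get_state();print(s['eef_pos'],s['contact_force'])
x,r=tgt(PB,nose(0)+off,t); print(delta(x,r))
E
```

```text
[0.559  0.1267 0.2528] [-1.0395  0.1948 -0.2656]
[-0.0037  0.0036  0.0045 -0.0057 -0.0099 -0.001 ]
```

Emit:
carry_out --deltas '[-0.004,0.003,0.005,0,0,0,-0.015,0.003,-0.005,0,0,0,-0.028,0.003,-0.014,0,0,0,-0.037,0.003,-0.022,0,0,0,-0.048,0.003,-0.029,0,0,0]'

```text
time: 4.9
eef_pos: [0.503, 0.1295, 0.2415]
tcp_rot: [0.937, -0.041, 0.346, 0.013]
contact_force: [0.5, -0.6, 1.5]
opening: -0.001
finger_force: 0.6
```

```bash
python3 - <<'E'
from h import *
np.set_printoptions(precision=4,suppress=True)
s=ctrl.get_state();print(s['eef_pos'],s['contact_force'])
for a in (.5,.6,.7,.8,.9,1.,1.1,1.2):
    x,r=tgt(PB,nose(a)+off-.007*ux,t); print(a,delta(x,r))
im,d=snap('side','s2.png')
cv2.imwrite('pics/c2.png',cv2.resize(im[130:298,210:350,::-1],(500,600)))
E
```

```text
[0.503  0.1295 0.2415] [ 0.5365 -0.6405  1.4989]
0.5 [-0.0082  0.0013 -0.0075 -0.0064 -0.0065  0.0009]
0.6 [-0.0197  0.0012 -0.0123 -0.0064 -0.0065  0.0009]
0.7 [-0.0317  0.0012 -0.0159 -0.0064 -0.0065  0.0009]
0.8 [-0.0439  0.0012 -0.0184 -0.0064 -0.0065  0.0009]
0.9 [-0.0564  0.0012 -0.0196 -0.0064 -0.0065  0.0009]
1.0 [-0.0689  0.0012 -0.0195 -0.0064 -0.0065  0.0009]
1.1 [-0.0813  0.0011 -0.0183 -0.0064 -0.0065  0.0009]
1.2 [-0.0935  0.0012 -0.0157 -0.0064 -0.0065  0.0009]
```

View pics/c2.png

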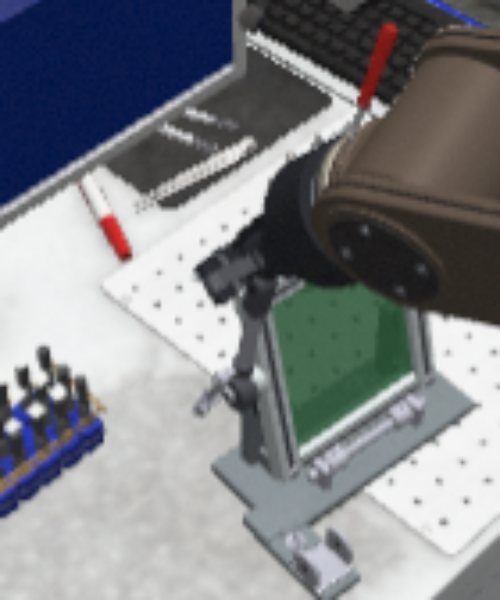

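The side view shows the leg following the fingers: its foot, at crop (258,292), is now forward of the guard plane with only light force. I'll carry on past dead centre.

Emit:
carry_out --deltas '[-0.009,0.001,-0.0075,0,0,0,-0.021,0.001,-0.012,0,0,0,-0.033,0.001,-0.016,0,0,0,-0.045,0.001,-0.018,0,0,0,-0.057,0.001,-0.0195,0,0,0]'

```text
time: 5.58
eef_pos: [0.4465, 0.1332, 0.218]
tcp_rot: [0.938, -0.041, 0.345, 0.013]
contact_force: [-0.4, -0.9, -0.4]
opening: -0.0
finger_force: 0.0
```

Emit:
carry_out --deltas '[-0.012,0,0,0,0,0,-0.025,0,0.001,0,0,0,-0.037,0,0.004,0,0,0,-0.049,0,0.007,0,0,0,-0.049,0,0.007,0,0,0]'

```text
time: 6.2
eef_pos: [0.4329, 0.1473, 0.1904]
tcp_rot: [0.94, -0.042, 0.338, 0.016]
contact_force: [-0.5, -0.3, 0.3]
opening: 0.003
finger_force: 0.0
```

```bash
python3 - <<'E'
from h import *
np.set_printoptions(precision=4,suppress=True)
s=ctrl.get_state();print(s['eef_pos'],s['contact_force'],s['qpos'])
im,d=snap('side','s3.png')
cv2.imwrite('pics/c3.png',cv2.resize(im[130:298,210:350,::-1],(500,600)))
# handle grasp
for tt in (.5,.6):
    z=np.array([np.sin(tt),0,-np.cos(tt)]); H=np.array([.0604,0,.2224])
    x,r=tgt(PB,H+.019*z,tt); xa,_=tgt(PB,H-.08*z,tt); print(tt,x,delta(x,r),xa,delta(xa,r))
E
```

```text
[0.4329 0.1473 0.1904] [-0.4666 -0.2634  0.3401] [ 0.2111 -0.5074  2.4842 -0.3873  0.5295  2.1422]
0.5 [0.5252 0.0308 0.2057] [ 0.0879  0.1077  0.0539  0.002  -0.1919  0.0015] [0.478  0.035  0.2926] [ 0.1068  0.1079 -0.0433  0.002  -0.1919  0.0015]
0.6 [0.5268 0.0306 0.2067] [ 0.0898  0.1077  0.0542  0.0019 -0.0919  0.0016] [0.4712 0.0356 0.2884] [ 0.0989  0.1079 -0.0444  0.0019 -0.0919  0.0016]
```

View pics/c3.png

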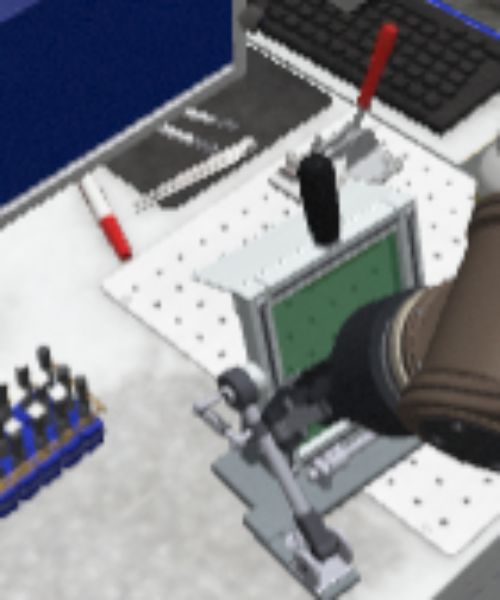

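The leg has snapped down, and its foot hangs just above the bracket at crop (330,555). I'll lift clear, open the gripper and line up with the handle.

Emit:
carry_out --deltas '[0.032,0,-0.035,0,0,0,0.064,0,-0.07,0,0,0,0.09,0.04,-0.06,0,-0.09,0,0.099,0.09,-0.045,0.002,-0.09,0,0.099,0.108,-0.044,0.002,-0.09,0]' --grip 100

```text
time: 6.88
eef_pos: [0.472, 0.0326, 0.2891]
tcp_rot: [0.954, -0.044, 0.297, 0.014]
contact_force: [0.0, 0.4, -0.3]
opening: 1.001
finger_force: 0.0
```

```bash
python3 - <<'E'
from h import *
np.set_printoptions(precision=4,suppress=True)
s=ctrl.get_state();print(s['eef_pos'],s['contact_force'],s['qpos'],s['opening'])
im,d=snap('wrist','w4.png'); cv2.imwrite('pics/w4c.png',im[:,:,::-1])
for tt in (.6,):
    z=np.array([np.sin(tt),0,-np.cos(tt)]); H=np.array([.0604,0,.2224])
    x,r=tgt(PB,H+.019*z,tt); xa,_=tgt(PB,H-.08*z,tt); print(tt,delta(x,r),delta(xa,r))
P=pts(PB)
for k in('handle','ht','hb','hub'): print(k,projw(P[k],s))
E
```

```text
[0.472  0.0326 0.2891] [ 0.0434  0.3964 -0.3317] [-0.1688 -0.5781  2.3184  0.0591  0.8     1.4665] 1.0006053769103975
0.6 [-0.0013 -0.004   0.0988  0.0034 -0.0031 -0.0017] [-0.001  -0.0036 -0.0002  0.0034 -0.0031 -0.0017]
handle [275.0816 223.7327   0.234 ]
ht [274.705  197.6765   0.206 ]
hb [275.379  244.2027   0.262 ]
hub [185.1294 276.3659   0.3231]
```

View pics/w4c.png

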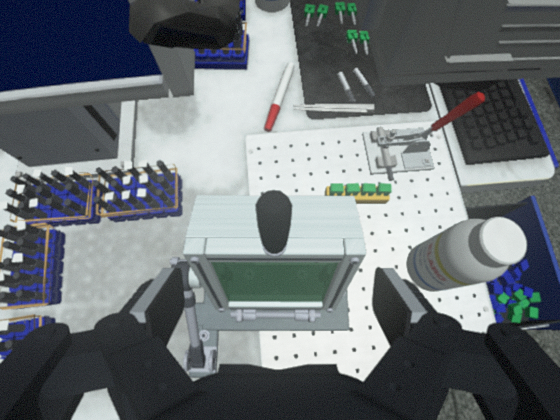

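The wrist view shows the handle at (274,222), against a predicted (275,224), centred between the open fingers. The leg is down at the left. I'll advance and close.

Emit:
carry_out --deltas '[-0.001,-0.004,0.03,0.003,0,0,-0.001,-0.004,0.06,0.003,0,0,-0.001,-0.004,0.085,0.003,0,0,-0.001,-0.004,0.099,0.003,0,0,-0.001,-0.004,0.099,0.003,0,0]'

```text
time: 7.55
eef_pos: [0.5265, 0.0347, 0.2052]
tcp_rot: [0.954, -0.042, 0.295, 0.012]
contact_force: [-0.5, -0.2, 0.2]
opening: 1.0
finger_force: 0.0
```

Emit:
carry_out --deltas '[0,0,0,0,0,0,0,0,0,0,0,0,0,0,0,0,0,0,0,0,0,0,0,0,0,0,0,0,0,0]' --grip 0 --grip_force 40

```text
time: 8.18
eef_pos: [0.5271, 0.0306, 0.2075]
tcp_rot: [0.954, -0.042, 0.297, 0.016]
contact_force: [-5.6, -18.6, 4.2]
opening: 0.265
finger_force: 39.6
```

```bash
python3 - <<'E'
from h import *
np.set_printoptions(precision=4,suppress=True)
s=ctrl.get_state();print(s['eef_pos'],s['contact_force'],s['opening'],s['finger_force'],s['qpos'])
# rigid rotation of the tool with the guard about hinge axis
B=R.from_euler('z',PB[2]); h=np.array([PB[0],PB[1],.026]); x0=s['eef_pos'];r0=R.from_quat(s['tcp_rot'])
for l in (.19,.14,.09,.05,.02,0,-.02,-.04):
    Q=B*R.from_euler('y',l-.24)*B.inv()
    print(l,delta(h+Q.apply(x0-h),Q*r0,x0,r0))
E
```

```text
[0.5271 0.0306 0.2075] [ -5.5548 -18.5544   4.1892] 0.2645441503805082 39.64291870594025 [-0.1479 -0.3245  2.306   0.0538  0.5571  1.4732]
0.19 [-0.0056  0.     -0.008  -0.0002  0.05    0.0002]
0.14 [-0.0117  0.     -0.0156 -0.0004  0.1     0.0004]
0.09 [-0.0181  0.     -0.023  -0.0006  0.15    0.0007]
0.05 [-0.0235  0.     -0.0286 -0.0008  0.19    0.0008]
0.02 [-0.0277  0.     -0.0327 -0.0009  0.22    0.001 ]
0 [-0.0305  0.     -0.0354 -0.001   0.24    0.0011]
-0.02 [-0.0334  0.     -0.038  -0.0011  0.26    0.0012]
-0.04 [-0.0364  0.     -0.0405 -0.0012  0.28    0.0012]
```

The handle is held (22 mm opening, 40 N). The side force shows the handle lies a few mm towards tool +y, so I'll ease that way while bringing the guard up.

Emit:
carry_out --deltas '[0,0.002,0,0,0,0,-0.006,0.004,-0.008,0,0.05,0,-0.012,0.004,-0.016,0,0.1,0,-0.018,0.004,-0.023,0,0.15,0,-0.018,0.004,-0.023,0,0.15,0]'

```text
time: 8.8
eef_pos: [0.4987, 0.0331, 0.2162]
tcp_rot: [0.929, -0.041, 0.368, 0.015]
contact_force: [2.2, 4.1, -0.3]
opening: 0.269
finger_force: 41.8
```

```bash
python3 - <<'E'
from h import *
np.set_printoptions(precision=4,suppress=True)
s=ctrl.get_state();print(s['eef_pos'],s['contact_force'],s['opening'],s['finger_force'],s['qpos'])
B=R.from_euler('z',PB[2]); h=np.array([PB[0],PB[1],.026]); x0=s['eef_pos'];r0=R.from_quat(s['tcp_rot'])
for l in (.05,.02,0,-.02,-.04):
    Q=B*R.from_euler('y',l-.09)*B.inv()
    print(l,delta(h+Q.apply(x0-h),Q*r0,x0,r0))
E
```

```text
[0.4987 0.0331 0.2162] [ 2.2364  4.074  -0.3356] 0.2688753094800703 41.82142496109009 [-0.1651 -0.485   2.4415  0.131   0.4349  1.3968]
0.05 [-0.0045 -0.     -0.0064 -0.      0.04   -0.0001]
0.02 [-0.008  -0.     -0.011  -0.      0.07   -0.0003]
0 [-0.0105 -0.0001 -0.0141 -0.      0.09   -0.0003]
-0.02 [-0.013  -0.0001 -0.0171 -0.      0.11   -0.0004]
-0.04 [-0.0155 -0.0001 -0.02   -0.      0.13   -0.0005]
```

```bash
python3 - <<'E'
from h import *
np.set_printoptions(precision=4,suppress=True)
s=ctrl.get_state()
B=R.from_euler('z',PB[2]); x0=s['eef_pos'];r0=R.from_quat(s['tcp_rot'])
g0=x0-.019*r0.as_matrix()[:,2]
hp=lambda l:np.array([.012*np.cos(l)+.205*np.sin(l),0,-.012*np.sin(l)+.205*np.cos(l)])
for l,a in ((.09,-.05),(.06,-.1),(.03,-.15),(0,-.15),(-.015,-.15),(-.03,-.15)):
    r=r0*R.from_rotvec([0,a,0]); g=g0+B.apply(hp(l)-hp(.09))
    print(l,a,delta(g+.019*r.as_matrix()[:,2],r,x0,r0))
E
```

```text
0.09 -0.05 [-0.0009 -0.     -0.      0.     -0.05    0.    ]
0.06 -0.1 [-0.0058 -0.     -0.0049  0.     -0.1    -0.    ]
0.03 -0.15 [-0.0107 -0.     -0.0097  0.     -0.15   -0.    ]
0 -0.15 [-0.0149 -0.0001 -0.0142  0.     -0.15   -0.    ]
-0.015 -0.15 [-0.017  -0.0001 -0.0164  0.     -0.15   -0.    ]
-0.03 -0.15 [-0.0192 -0.0001 -0.0186  0.     -0.15   -0.    ]
```

Emit:
carry_out --deltas '[-0.001,0,0,0,-0.05,0,-0.006,0,-0.005,0,-0.1,0,-0.011,0,-0.01,0,-0.15,0,-0.013,0,-0.012,0,-0.15,0,-0.013,0,-0.012,0,-0.15,0]'

```text
time: 9.43
eef_pos: [0.4818, 0.0347, 0.2156]
tcp_rot: [0.954, -0.042, 0.297, 0.011]
contact_force: [2.9, 4.7, -0.7]
opening: 0.267
finger_force: 44.5
```

```bash
python3 - <<'E'
from h import *
np.set_printoptions(precision=4,suppress=True)
s=ctrl.get_state();print(s['eef_pos'],s['contact_force'],s['wrist_torque'],s['opening'],s['finger_force'],s['qpos'])
im,d=snap('side','s4.png')
cv2.imwrite('pics/c4.png',cv2.resize(im[130:298,210:350,::-1],(500,600)))
r0=R.from_quat(s['tcp_rot']);B=R.from_euler('z',PB[2])
print(B.inv().apply(s['eef_pos']-.019*r0.as_matrix()[:,2]-[PB[0],PB[1],0]), r0.inv().apply(B.apply([-.01,0,0])))
E
```

```text
[0.4818 0.0347 0.2156] [ 2.9044  4.717  -0.7151] [ 0.501  -0.3247  0.4286] 0.26741749862661585 44.49511528015137 [-0.1624 -0.4756  2.392   0.0775  0.6245  1.4483]
[ 0.0151 -0.      0.2312] [-0.0082 -0.     -0.0057]
```

View pics/c4.png

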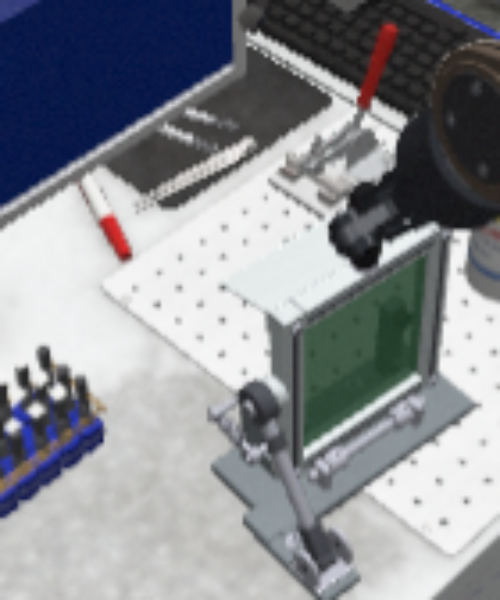

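The guard is nearly upright, with the foot just entering the bracket at crop (325,560). I'll press on gently until it seats.

Emit:
carry_out --deltas '[-0.001,0,-0.001,0,0,0,-0.002,0,-0.0015,0,0,0,-0.003,0,-0.002,0,0,0,-0.004,0,-0.003,0,0,0,-0.004,0,-0.003,0,0,0]'

```text
time: 10.1
eef_pos: [0.4771, 0.0352, 0.2159]
tcp_rot: [0.954, -0.042, 0.298, 0.011]
contact_force: [3.8, 5.4, -2.1]
opening: 0.271
finger_force: 45.0
```

```bash
cat > g.py <<'E'
from h import *
np.set_printoptions(precision=4,suppress=True)
s=ctrl.get_state();print(s['contact_force'],s['wrist_torque'],s['finger_force'],s['qpos'])
r0=R.from_quat(s['tcp_rot']);B=R.from_euler('z',PB[2])
print(B.inv().apply(s['eef_pos']-.019*r0.as_matrix()[:,2]-[PB[0],PB[1],0]))
E
python3 g.py
```

```text
[ 3.7724  5.4377 -2.0816] [ 0.5597 -0.574   0.5388] 44.96315896511078 [-0.1635 -0.4923  2.4019  0.0782  0.6303  1.4473]
[ 0.0103 -0.      0.2315]
```

Emit:
carry_out --deltas '[-0.001,0,-0.0005,0,0,0,-0.002,0,-0.001,0,0,0,-0.003,0,-0.0015,0,0,0,-0.004,0,-0.002,0,0,0,-0.004,0,-0.002,0,0,0]'

```text
time: 10.72
eef_pos: [0.4737, 0.0354, 0.2161]
tcp_rot: [0.953, -0.043, 0.299, 0.011]
contact_force: [11.5, 5.7, -3.9]
opening: 0.267
finger_force: 44.4
```

```bash
python3 g.py
```

```text
[11.5344  5.7137 -3.9191] [ 0.6143 -1.2255  0.5886] 44.41777467727661 [-0.1647 -0.5057  2.4106  0.0796  0.6314  1.4462]
[ 0.0069 -0.0001  0.2317]
```

Emit:
carry_out --deltas '[-0.001,0,-0.0005,0,0,0,-0.0015,0,-0.001,0,0,0,-0.0015,0,-0.001,0,0,0,-0.0015,0,-0.001,0,0,0]'

```text
time: 11.22
eef_pos: [0.4722, 0.0356, 0.2161]
tcp_rot: [0.953, -0.043, 0.3, 0.011]
contact_force: [13.2, 5.9, -5.6]
opening: 0.266
finger_force: 44.0
```

```bash
python3 g.py; python3 - <<'E'
from h import *
np.set_printoptions(precision=4,suppress=True)
_,d=snap('side')
for q in('foot','foot_bracket','leg_hub'):
    for f in ctrl.find_in('side',q)[:1]:
        u,v=f['uv']; print(q,round(f['score'],2),f['uv'],world('side',u,v,d[int(v),int(u)]))
P=pts(PB,0,2.58); print({k:(P[k].round(3),proj('side',P[k])[:2].round(1)) for k in('foot','br','hub')})
print(ctrl.get_state()['contact_force'])
E
```

```text
[13.1504  5.9284 -5.6453] [ 0.6855 -1.224   0.665 ] 43.99989187717438 [-0.1651 -0.5112  2.414   0.08    0.633   1.4457]
[ 0.0054 -0.0001  0.2317]
foot 0.74 [303.2, 223.8] [0.4641 0.0696 0.1587]
foot_bracket 0.71 [303.9, 287.1] [0.4    0.1293 0.026 ]
leg_hub 0.66 [302.4, 226.0] [0.4646 0.0714 0.152 ]
{'foot': (array([0.41 , 0.133, 0.02 ]), array([300. , 286.8])), 'br': (array([0.41 , 0.132, 0.012]), array([299.7, 288.5])), 'hub': (array([0.476, 0.127, 0.126]), array([282.4, 243.3]))}
[13.4911  5.3397 -5.6374]
```

```bash
python3 - <<'E'
from h import *
np.set_printoptions(precision=4,suppress=True)
B=R.from_euler('z',PB[2])
for n in ('side','side'):
    _,d=snap(n); C=[]
    for y in np.linspace(-.065,.07,46):
        for z in np.linspace(.02,.165,50):
            P=B.apply([.004,y,.026+z])+[PB[0],PB[1],0]; u,v,_=proj(n,P); u,v=int(u+.5),int(v+.5)
            w=world(n,u,v,d[v,u]) if d[v,u]>0 else None
            if w is not None:
                b=B.inv().apply(w-[PB[0],PB[1],0])
                if abs(b[0])<.03: C.append(b)
    C=np.unique(np.array(C),axis=0)
    for _ in range(4):
        A=np.c_[C[:,1:],np.ones(len(C))]; k=np.linalg.lstsq(A,C[:,0],rcond=None)[0]; e=C[:,0]-A@k; C=C[abs(e)<max(2.5*np.median(abs(e)),.002)]
    print(len(C),'yaw err',-k[0],'lean',np.arctan(k[1]),'x at z=.026',k[2]+k[1]*.026,np.std(e))
print(ctrl.get_state()['contact_force'])
E
python3 g.py
```

```text
[14.1105  4.7803 -4.8132] [ 0.6016 -1.2633  0.6348] 43.999342918395996 [-0.1651 -0.5112  2.414   0.08    0.633   1.4458]
[ 0.0054 -0.      0.2317]Traceback (most recent call last):
  File "<stdin>", line 9, in <module>
  File "h.py", line 15, in world
    m=ctrl.camera_model(n); p=ray(m,u,v)*d
ValueError: time passes only in moves, steps and waits
```

```bash
sed -i 's/^def snap/from functools import lru_cache\ncm=lru_cache(None)(ctrl.camera_model)\ndef snap/; s/=ctrl.camera_model(/=cm(/' h.py; python3 - <<'E'
from h import *
np.set_printoptions(precision=4,suppress=True)
B=R.from_euler('z',PB[2]); n='side'
_,d=snap(n); C=[]
for y in np.linspace(-.065,.07,46):
    for z in np.linspace(.02,.165,50):
        P=B.apply([.004,y,.026+z])+[PB[0],PB[1],0]; u,v,_=proj(n,P); u,v=int(u+.5),int(v+.5)
        if d[v,u]>0:
            b=B.inv().apply(world(n,u,v,d[v,u])-[PB[0],PB[1],0])
            if abs(b[0])<.03: C.append(b)
C=np.unique(np.array(C),axis=0); print(len(C))
for _ in range(4):
    A=np.c_[C[:,1:],np.ones(len(C))]; k=np.linalg.lstsq(A,C[:,0],rcond=None)[0]; e=C[:,0]-A@k; C=C[abs(e)<max(2.5*np.median(abs(e)),.002)]
print(len(C),'yaw err',-k[0],'lean',np.arctan(k[1]),'x at z=.026',k[2]+k[1]*.026,np.std(e))
E
```

```text
1593
1430 yaw err 0.014986782993462493 lean -0.04921452696942113 x at z=.026 0.010890982955899967 0.0022536770780003696
```

```bash
cat > leg.py <<'E'
from h import *
np.set_printoptions(precision=4,suppress=True)
B=R.from_euler('z',PB[2]); n='side'
D=np.mean([snap(n)[1] for _ in range(3)],0)
C=np.array([B.inv().apply(world(n,u,v,D[v,u])-[PB[0],PB[1],0]) for v in range(215,300) for u in range(255,325) if D[v,u]>0])
L=C[(abs(C[:,1]-.091)<.02)&(C[:,2]>.045)&(C[:,2]<.108)&(C[:,0]<.01)&(C[:,0]>-.07)]
for _ in range(4):
    k=np.polyfit(L[:,2],L[:,0],1); e=L[:,0]-np.polyval(k,L[:,2]); L=L[abs(e)<max(2*np.std(e)*.9,.004)]
print('leg',len(L),'slope',k[0],'angle',np.pi-np.arctan(k[0]),'x@.02',np.polyval(k,.02),'x@.126',np.polyval(k,.126),np.std(e))
T=C[(abs(C[:,0])<.08)&(C[:,2]>.18)&(C[:,2]<.21)&(C[:,1]<.085)]; print('rail',len(T))
s=ctrl.get_state(); print(s['contact_force'],s['time'])
E
python3 leg.py
```

```text
leg 132 slope 0.6033498278813468 angle 2.598713684313122 x@.02 -0.058187199680503066 x@.126 0.005767882074919697 0.0022426620550255847
rail 196
[12.8248  5.7879 -5.2711] 11.675
```

Emit:
carry_out --deltas '[0.001,0,0.001,0,0,0,0.0025,0,0.0015,0,0,0,0.0025,0,0.0015,0,0,0]'

```text
time: 12.05
eef_pos: [0.4744, 0.0354, 0.216]
tcp_rot: [0.954, -0.043, 0.298, 0.011]
contact_force: [7.5, 6.3, -2.2]
opening: 0.266
finger_force: 44.1
```

```bash
python3 g.py; python3 leg.py
```

```text
[ 7.545   6.3024 -2.186 ] [ 0.6072 -0.5947  0.518 ] 44.097363352775574 [-0.1643 -0.5021  2.408   0.079   0.6328  1.4465]
[ 0.0076 -0.      0.2316]
leg 132 slope 0.624913369959539 angle 2.583055636431153 x@.02 -0.05900397497213367 x@.126 0.007236842243577457 0.0020081431927323587
rail 185
[ 6.9844  4.8115 -1.2082] 12.2
```

Emit:
carry_out --deltas '[0,0,0,0,0,0,0,0,0,0,0,0,0,0,0,0,0,0,0,0,0,0,0,0,0,0,0,0,0,0]'

```text
time: 12.82
eef_pos: [0.4743, 0.0354, 0.216]
tcp_rot: [0.953, -0.043, 0.298, 0.011]
contact_force: [7.4, 5.5, -1.3]
opening: 0.266
finger_force: 44.1
```

```bash
python3 g.py; python3 -c "
from plant import ctrl
print(ctrl.sign_off())"
```

```text
[ 7.3754  5.5001 -1.3363] [ 0.6339 -0.5973  0.5557] 44.099342823028564 [-0.1643 -0.5023  2.4082  0.079   0.6327  1.4465]
[ 0.0075 -0.      0.2316]
the job is handed in; nothing more can be done
None
```

The job is handed in at 12.8 s: the leg is down on its stop, and the guard is upright with the foot pressed into its bracket and the handle still gripped; seating was judged from force and depth readings, and one elbow reading (2.484 rad) briefly touched its 2.48 limit.

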